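# Clamp a syringe case in the labelling jig

### The arm

A 7-joint arm with a two-finger parallel gripper is mounted at the origin on the work surface. World frame = base frame: x ahead of the robot, y to its left, z up, the work surface at z = 0. Lengths are in m, angles in rad, forces in N, time in s.
With the tool pointing down it reaches from about 0.35 to 0.9 m from the base axis. Payload 8.1 kg.
Tool frame: the origin (TCP) lies on the centre line of the jaws, within the pads' length; the fingertips stand 22 mm ahead of it and the grasp point (between the pads) lies 3 mm ahead of it (tip_extent is the z of the fingertips in the tool frame, in m); z points along the fingers, y is the line along which they close (so a half turn about z gives the same grasp; the last joint's range is limited). The gripper opens to 92 mm and grips with 3 to 60 N. Pads are 19 mm wide; open, the fingers measure 130 mm over their backs; the gripper's body (75 mm by 190 mm) begins 47 mm behind the grasp point.
Start: joints at [-1.258, 0.434, 0.025, 1.573, -0.012, 1.134, -0.075], TCP at [0.252, 0.572, 0.249] pointing down, gripper open.
Joint ranges: [-2.62, 2.62], [-0.44, 2.09], [-1.27, 1.32], [0.08, 2.57], [-1.32, 4.46], [0.12, 2], [-2.74, 2.74]. Speed limits (rad/s): [2.22, 2.22, 3.01, 3.01, 3.14, 3.14, 3.14].

### API

Orientations are given as a unit quaternion [w, x, y, z].
In Python, from rig import get_state, snapshot, finish_job, tip_extent gives the robot as it stands.
- The arm moves only by the tool drive_tool, never from a script. Its arguments are lists of equal length, an entry for each row: "translation": the shift along the tool's x, y, z in m, a list of three; "rotation": the turn, a rotation vector about the tool's x, y, z in rad, a list of three; "gripper": the opening, from -1 (shut) to 1 (fully open), so that 0 is half open. In form: {"translation": [[x, y, z], ...], "rotation": [[ax, ay, az], ...], "gripper": [gripper, ...]}. A call has 1 to 12 rows; each row is the pose to reach, as a shift and turn from the pose commanded when the call began, along the tool's axes at that moment; what a row does not reach only later rows make up. A row lasts 1/10 s, in which the tool goes at most 50 mm and 8.59 degrees, less where a joint would pass 70% of its speed; a pose out of reach is approached as far as the arm can. A call with a gripper value outside its range is refused whole. The fingers move at their own pace and stop on an object; the grip force is fixed at half the most. Time passes only in rows, so rows that repeat a pose let the fingers close. It gives the time, the measured TCP pose, the force, the opening and the grip force at its end, in the units of the state.
- get_state(): the state, without advancing time (a new reading comes with each control period).
- snapshot(name): name is "scene" or "side" or "wrist"; returns a dict with "img" (400x640x3 uint8, red, green, blue), "mtx" (3x3 intrinsics, pixels), "position" and "orientation" of the camera in the world. Camera axes: x right, y down, z forward; pixel columns grow to the right and rows downward; lengths in m; the calibration is good to about 2 mm. A picture is of the moment at which its call begins. There is no depth.
- finish_job(): hands the job in; it is judged then, once.
The state is a dict: "time": time; "joint_positions": joint angles; "qd": joint speeds; "joint_efforts": joint torques, N m; "position": TCP position; "eef_rot": TCP orientation; "wrist_force": force on the tool from outside, world axes, zero at the start; "ft_torque": the same for the moment, N m; "width": opening from 0.0 (shut) to 1.0 (fully open); "finger_force": force on a finger pad.
Only numpy, scipy, OpenCV 4.12 (cv2) and the standard library are available. Lean on these libraries where they do the work, as an engineer would, in place of code of your own. Each camera call takes 0.05 s, during which the arm holds its last target. There are 200 camera calls.

### The job

Slide the green case that lies in the labelling jig along its channel until it is fully home against the blue end stop, and only then push the clamp's red handle down over centre, so that the clamp stays shut by itself with its black pad pressing on the case. Never press on the case or the handle with more than about 25 N, leave the other things on the bench where they are, and let go of everything at the end.

Things in the scene. Friction and masses are not known exactly. Their poses are not given: they have to be found in the camera images.
- jig: Labelling jig bolted to the bench: aluminium plate, x -110 to +80, y -145 to +45, 12 mm thick. Origin at bench level below the centre of the case when home. x runs along the channel to the blue end stop, z up. Channel 48 mm wide, open at -x, between white guides 12 mm wide, 10 mm high above the plate, x -110 to +45. Clamp base and steel ears: x 6 to 50, y -126 to -40, up to z 90 mm.
- stop_face (a point): Centre of the face of the blue end stop that the case must butt against: x = 45, y = 0, z = 22 mm in the jig's frame. The stop is rigid, 60 mm wide, its top 32 mm above the bench.
- case: Green plastic case 90 x 46 x 26 mm, 0.12 kg, round white label field. Lies flat in the channel, 25 to 50 mm short of the end stop, clear of the pad, 1 mm play each side. Origin: centre of its underside, 12 mm above the bench; x along its length, as the jig's x. Home: origin at x = 0 in the jig's frame. Slides with 1 N; its rear face (45 mm behind the origin) can be pushed with closed fingers.
- handle: Clamp handle: 12 mm wide steel bar ending in a red round grip 20 mm thick, 50 to 130 mm from the pivot. Origin on the pivot axis: x = 28, y = -109, z = 82 mm in the jig's frame. Swings about the jig's x axis in the jig's y-z plane. Starts up, leaning to -y, 44 to 91 degrees above level; comes down towards -y. Its frame does not run along the bar: take the direction from handle_grip.
- handle_grip (a point): On the grip's centre line, 105 mm from the pivot; push here, from above and the clamp arm's side. Worn: first 0 to 14 degrees of free play. Under 3 N until the pad's spring resists, 16 degrees before centre, by up to about 10 N; at centre that vanishes and the handle moves 3 degrees on to a rigid stop and stays. Centre lies anywhere from 2 degrees below to 30 above level: it must be felt.
- pad: Black rubber pad under the end of the clamp arm, 22 mm diameter, 10 mm thick, on a spring plunger (9 N/mm, compressed about 3 mm at centre). Origin: centre of its pressing face. Raised at first, over 60 mm above the bench; clamped, it presses the top of the case (38 mm above the bench) at x = 28, y = 0 in the jig's frame with 25 to 30 N. It hardly moves near centre.
- spare_a: Bystander: loose green case of the same kind, 90 x 46 x 26 mm, on the bench, not in the jig. Origin under its centre.
- spare_b: Bystander: loose white case, 90 x 46 x 26 mm, on the bench. Origin under its centre.
- marker: Bystander: white marker pen with blue cap, 125 mm long, 15 mm thick, lying.
- scissors: Bystander: scissors with turquoise handles, 200 mm long, lying flat.
- squeeze_bottle: Bystander: white bottle with red cap, 52 mm diameter, 130 mm high, standing. Origin under its centre.
Things that resemble listed ones, but are neither listed nor needed, are in the scene too. Leave any brown or orange look-alike of the case alone.

How it is judged:
By the outcome, as a careful person would: the job done as asked, in the order asked, and still so for the second after the job is handed in, with the robot touching nothing.
It also fails if it takes over 70 s, if anything falls off the work surface, if the arm or the gripper's body presses on something with over 40 N, if the wrist force passes 120 N, or if a joint passes its speed limit or range.

## Working session

There is one attempt and no reset: what is moved stays moved. The work goes in short steps, Python scripts to look and compute and a tool call to move; the robot and the scene stay as the last step left them, time stands still between calls to the robot, and variables do not carry over. Pictures are saved under pics/ and viewed, at most 10 in all, crops included, and the job is handed in when it is done.

Besides the shell and the picture viewer there is one more tool, called after "Emit:" as name(argument=value, ...), one argument or row to a line, values as JSON. drive_tool: Moves the arm, as the interface text tells. Its arguments: {"type":"object","properties":{"translation":{"type":"array","items":{"type":"array","items":{"type":"number"}}},"rotation":{"type":"array","items":{"type":"array","items":{"type":"number"}}},"gripper":{"type":"array","items":{"type":"number"}}},"required":["translation","rotation","gripper"]}

```bash
ls; mkdir -p pics
python3 - <<'E'
from rig import *
import cv2,numpy as np
for n in("scene","side"):
    s=snapshot(n);cv2.imwrite(f"pics/{n}0.png",s["img"][:,:,::-1]);print(n,s["mtx"],s["position"],s["orientation"])
s=get_state();print(s,tip_extent)
E
```

```text
pics
scene [[398.22246136   0.         316.50100813]
 [  0.         398.22246136 203.03660094]
 [  0.           0.           1.        ]] [ 1.17595501 -0.62730954  0.75094338] [-0.42442444  0.80739179  0.36122076 -0.19365421]
side [[374.37224031   0.         316.25332693]
 [  0.         374.37224031 198.33985563]
 [  0.           0.           1.        ]] [0.42070148 0.63358102 0.8456535 ] [ 0.03393719 -0.06370458  0.93141558 -0.35672819]
{'time': 0.1, 'joint_positions': array([-1.25759909,  0.4351701 ,  0.02498943,  1.57399479, -0.01160737,
        1.13401616, -0.07507831]), 'qd': array([-6.33278209e-04, -2.29691091e-03,  1.35669469e-03, -2.65394522e-03,
        2.76414113e-05, -8.73384814e-04,  8.65661884e-05]), 'joint_efforts': array([ 3.82001876e-03, -6.69129109e+01,  9.88236666e-01, -3.15143037e+01,
       -6.05266658e-02,  3.75070749e-02,  6.22945322e-05]), 'position': array([0.25232858, 0.57133123, 0.24801756]), 'eef_rot': array([-8.40511193e-05,  2.06436012e-01,  9.78459837e-01, -7.16702029e-04]), 'wrist_force': array([-0.55032337, -0.85662196, -0.24881685]), 'ft_torque': array([ 0.00278746, -0.00212758,  0.0153824 ]), 'finger_force': 0.0, 'width': 0.9962402410904153} 0.022
```

View pics/scene0.png

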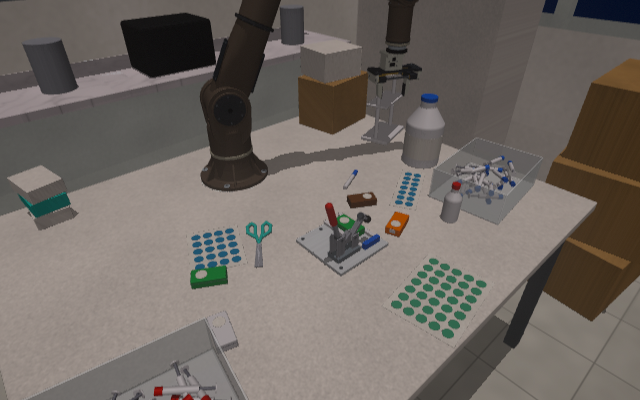

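View pics/side0.png

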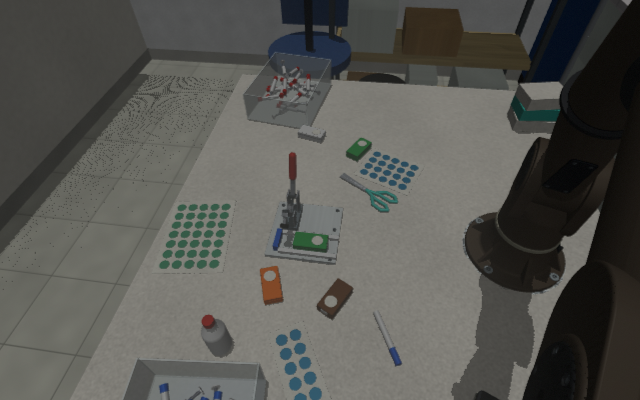

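Scene picture: jig around (342,243), with the red grip at (330,213) and the blue stop at (371,242). Side picture: case (311,242), stop (278,239), grip (292,165). I'll zoom in to pick the plate corners.

Run:
```python
import cv2,numpy as np
a=cv2.imread("pics/scene0.png")[195:280,290:395];b=cv2.imread("pics/side0.png")[145:270,255:355]
cv2.imwrite("pics/z.png",np.hstack([cv2.resize(cv2.resize(a,None,fx=4,fy=4,interpolation=2),(420,340)),np.zeros((340,0,3),np.uint8)]))
A=cv2.resize(a,None,fx=4,fy=4,interpolation=2);B=cv2.resize(b,None,fx=3.6,fy=4,interpolation=2)
A=cv2.copyMakeBorder(A,0,B.shape[0]-A.shape[0],0,0,0);cv2.imwrite("pics/z.png",np.hstack([A,B]));print(A.shape,B.shape)
```

```text
(500, 420, 3) (500, 360, 3)
```

View pics/z.png

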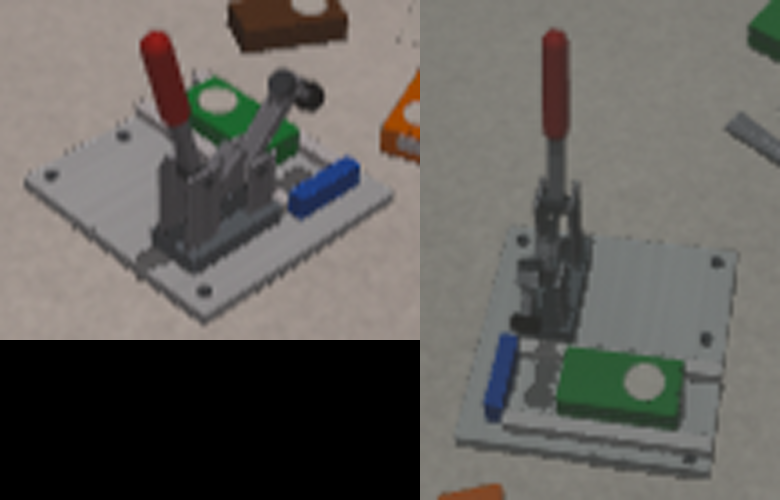

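```bash
cat > fit.py <<'E'
import numpy as np
from scipy.optimize import least_squares
from scipy.spatial.transform import Rotation as R
def cam(s):
    q=np.array(s["orientation"]);Rm=R.from_quat(q,scalar_first=True).as_matrix();p=np.array(s["position"]);K=s["mtx"]
    def f(P):
        c=(np.atleast_2d(P)-p)@Rm;u=c@K.T;return u[:,:2]/u[:,2:]
    return f
def jigT(v): # x,y,yaw,z
    return lambda P:np.atleast_2d(P)@R.from_euler('z',v[2]).as_matrix().T+[v[0],v[1],v[3]]
E
python3 - <<'E'
from fit import *
from rig import *
C={n:cam(snapshot(n)) for n in("scene","side")}
A=lambda l:np.array(l,float)/4+[290,195]
B=lambda l:(np.array(l,float)-[420,0])/[3.6,4]+[255,145]
obs=[("scene",[[-110,-145,12],[80,-145,12],[80,45,12],[45,-30,32],[45,30,32]],A([[25,178],[205,314],[392,191],[290,195],[350,160]])),
("side",[[80,-145,12],[-110,-145,12],[-110,45,12],[80,45,12],[45,-30,32],[45,30,32]],B([[513,228],[737,250],[712,465],[457,438],[518,337],[502,405]]))]
fun=lambda v:np.concatenate([(C[n](jigT(v)(np.array(P)/1e3))-u).ravel() for n,P,u in obs])
r=least_squares(fun,[.5,.2,0,0],loss='soft_l1');print("jig",r.x,np.round(fun(r.x),1))
r2=least_squares(lambda v:fun([*v,0]),r.x[:3],loss='soft_l1');v=[*r2.x,0];print("z=0",v)
np.save("jig.npy",v)
T=jigT(v)
# case
cc=B([[567,347],[685,360],[679,417],[558,405]])
P=lambda x,y:np.array([[45+x,-23+y,38],[-45+x,-23+y,38],[-45+x,23+y,38],[45+x,23+y,38]])/1e3
g=lambda w:(C["side"](T(P(*w)))-cc).ravel()
w=least_squares(g,[-30,0]);print("case",w.x,np.round(w.fun,1))
# grip tip & base, free 3D
for nm,a,b in(("tip",[153,34],[555,32]),("gripbase",[180,122],[555,137])):
    h=lambda X:np.concatenate([(C["scene"](X)-A([a])).ravel(),(C["side"](X)-B([b])).ravel()])
    s=least_squares(h,[.5,.1,.15]);j=(s.x-[v[0],v[1],0])@R.from_euler('z',v[2]).as_matrix();d=j*1e3-[28,-109,82]
    print(nm,s.x,"jig",j*1e3,"r",np.hypot(d[1],d[2]),"ang",np.degrees(np.arctan2(d[2],-d[1])),np.round(s.fun,1))
E
```

```text
jig [ 0.57114196  0.06235605  0.00065415 -0.00267802] [-1.4  0.1 -0.5  0.7 -0.1 -0.1 -1.  -1.  -1.7 -1.3 -1.7 -0.5 -0.5  0.2
 -0.6  1.5 -1.   0.2  0.1 -0.1 -0.1  0.9]
z=0 [np.float64(0.5712053525519155), np.float64(0.06281590229605968), np.float64(0.0024626482392763093), 0]
case [-40.31283298   2.91546674] [ 0.  -0.   0.5  0.2  0.1  0.2 -0.6 -0.5]
tip [ 0.59824985 -0.08167391  0.20633382] jig [  26.68859313 -144.55597413  206.33382032] r 129.31792671749733 ang 74.04096079717331 [-0.3 -0.1 -0.3  0.2]
gripbase [ 0.60049261 -0.0606316   0.13023894] jig [  28.98315849 -123.51925066  130.23893675] r 50.37661817295347 ang 73.24893422980847 [-0.7 -0.3 -0.7  0.4]
```

```bash
cat > go.py <<'E'
import sys
from fit import *
from rig import get_state
def go(p):
    s=get_state();M=R.from_quat(s["eef_rot"],scalar_first=True).as_matrix()
    D=np.column_stack([[-1,0,0],[0,1,0],[0,0,-1]])
    print("tr",np.round((np.array(p)-s["position"])@M,4),"rot",np.round(R.from_matrix(M.T@D).as_rotvec(),4),"at",s["position"].round(4),"F",s["wrist_force"].round(2),s["width"])
if __name__=="__main__": go([float(a) for a in sys.argv[1:4]])
E
python3 go.py .455 .064 .15
```

```text
tr [-0.3904 -0.3823  0.0986] rot [-9.000e-04 -1.000e-04 -4.158e-01] at [0.2524 0.5715 0.2483] F [-0.41  0.24  0.26] 0.9983829317329195
```

Emit:
drive_tool(
  translation=[
    [-0.39,-0.382,0.06],
    [-0.39,-0.382,0.06],
    [-0.39,-0.382,0.06],
    [-0.39,-0.382,0.06],
    [-0.39,-0.382,0.06],
    [-0.39,-0.382,0.06],
    [-0.39,-0.382,0.06],
    [-0.39,-0.382,0.06],
    [-0.39,-0.382,0.06],
    [-0.39,-0.382,0.098],
    [-0.39,-0.382,0.098],
    [-0.39,-0.382,0.098],
  ],
  rotation=[
    [0,0,-0.416],
    [0,0,-0.416],
    [0,0,-0.416],
    [0,0,-0.416],
    [0,0,-0.416],
    [0,0,-0.416],
    [0,0,-0.416],
    [0,0,-0.416],
    [0,0,-0.416],
    [0,0,-0.416],
    [0,0,-0.416],
    [0,0,-0.416],
  ],
  gripper=[-1,-1,-1,-1,-1,-1,-1,-1,-1,-1,-1,-1],
)

```text
time: 1.4
position: [0.455, 0.0593, 0.149]
eef_rot: [-0.001, 0.003, 1.0, -0.001]
wrist_force: [-0.8, 0.4, -0.2]
width: 0.018
finger_force: 0.0
```

```bash
python3 go.py .455 .064 .15
```

```text
tr [ 0.0001  0.0047 -0.001 ] rot [-0.0027 -0.0019 -0.0065] at [0.455  0.0593 0.149 ] F [-0.76  0.45 -0.22] 0.017874576748551148
```

Emit:
drive_tool(
  translation=[
    [0,0,0],
    [0,0,0],
    [0,0,0],
  ],
  rotation=[
    [0,0,0],
    [0,0,0],
    [0,0,0],
  ],
  gripper=[-1,-1,-1],
)

```text
time: 1.7
position: [0.4549, 0.0667, 0.1513]
eef_rot: [0.0, -0.001, 1.0, 0.001]
wrist_force: [-0.7, -0.0, -0.2]
width: 0.006
finger_force: 0.0
```

```bash
python3 go.py .455 .064 .15
python3 - <<'E'
from rig import *
import cv2,numpy as np,pickle
s=snapshot("wrist");pickle.dump(s,open("w1.pkl","wb"));cv2.imwrite("pics/w1.png",s["img"][:,:,::-1])
E
```

```text
tr [-0.0001 -0.0027  0.0013] rot [0.001  0.0008 0.0028] at [0.4549 0.0667 0.1513] F [-0.69 -0.03 -0.17] 0.0061934779421479545
```

View pics/w1.png

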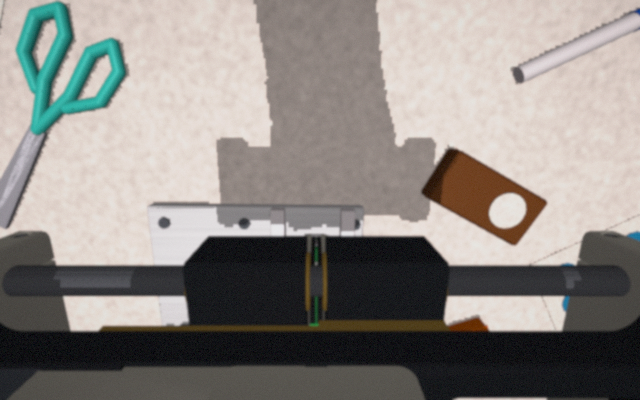

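Wrist picture: rear plate edge from (150,205) to (363,206), guide inner edges at about (285,215) and (342,215). The case is hidden behind the fingers.

Run:
```python
import pickle
from fit import *
s=pickle.load(open("w1.pkl","rb"));f=cam(s)
for (u,z) in (((150,204),.012),((363,205),.012),((285,210),.022),((342,210),.022),((272,210),.022),((355,210),.022)):
    r=least_squares(lambda p:(f([p[0],p[1],z])-[u]).ravel(),[.46,.06]);print(u,r.x)
```

```text
(150, 204) [ 0.46217887 -0.07708968]
(363, 205) [0.46273304 0.10747253]
(285, 210) [0.46446745 0.04068495]
(342, 210) [0.46437888 0.08851833]
(272, 210) [0.46448765 0.02977735]
(355, 210) [0.46435867 0.09942946]
```

Emit:
drive_tool(
  translation=[
    [0,-0.002,0.04],
    [0,-0.002,0.08],
    [0,-0.002,0.1],
    [0,-0.002,0.105],
    [0,-0.002,0.105],
    [0,-0.002,0.105],
  ],
  rotation=[
    [0,0,0],
    [0,0,0],
    [0,0,0],
    [0,0,0],
    [0,0,0],
    [0,0,0],
  ],
  gripper=[-1,-1,-1,-1,-1,-1],
)

```text
time: 2.35
position: [0.4557, 0.0634, 0.0468]
eef_rot: [0.001, -0.0, 1.0, 0.0]
wrist_force: [0.1, -0.4, 0.3]
width: 0.002
finger_force: 0.0
```

Emit:
drive_tool(
  translation=[
    [-0.01,0,0],
    [-0.02,0,0],
    [-0.03,0,0],
    [-0.036,0,0],
    [-0.042,0,0],
    [-0.048,0,0],
    [-0.05,0,0],
    [-0.05,0,0],
  ],
  rotation=[
    [0,0,0],
    [0,0,0],
    [0,0,0],
    [0,0,0],
    [0,0,0],
    [0,0,0],
    [0,0,0],
    [0,0,0],
  ],
  gripper=[-1,-1,-1,-1,-1,-1,-1,-1],
)

```text
time: 3.15
position: [0.5054, 0.0628, 0.0457]
eef_rot: [0.0, 0.0, 1.0, 0.0]
wrist_force: [-0.3, 0.2, -0.1]
width: 0.004
finger_force: 0.0
```

Emit:
drive_tool(
  translation=[
    [-0.002,0,0],
    [-0.004,0,0],
    [-0.006,0,0],
    [-0.008,0,0],
    [-0.008,0,0],
  ],
  rotation=[
    [0,0,0],
    [0,0,0],
    [0,0,0],
    [0,0,0],
    [0,0,0],
  ],
  gripper=[-1,-1,-1,-1,-1],
)

```text
time: 3.65
position: [0.5134, 0.0628, 0.0458]
eef_rot: [0.0, -0.0, 1.0, 0.0]
wrist_force: [0.6, 0.3, -0.9]
width: 0.002
finger_force: 0.0
```

Emit:
drive_tool(
  translation=[
    [-0.001,0,0],
    [-0.002,0,0],
    [-0.002,0,0],
  ],
  rotation=[
    [0,0,0],
    [0,0,0],
    [0,0,0],
  ],
  gripper=[-1,-1,-1],
)

```text
time: 3.95
position: [0.515, 0.0628, 0.0457]
eef_rot: [0.0, -0.0, 1.0, 0.0]
wrist_force: [-0.9, -0.2, 1.0]
width: 0.007
finger_force: 0.5
```

Emit:
drive_tool(
  translation=[
    [-0.001,0,0],
    [-0.0015,0,0],
    [-0.0015,0,0],
  ],
  rotation=[
    [0,0,0],
    [0,0,0],
    [0,0,0],
  ],
  gripper=[-1,-1,-1],
)

```text
time: 4.25
position: [0.5167, 0.0628, 0.0457]
eef_rot: [0.0, -0.0, 1.0, 0.0]
wrist_force: [-0.4, 0.2, -0.1]
width: 0.001
finger_force: 0.2
```

Emit:
drive_tool(
  translation=[
    [-0.001,0,0],
    [-0.001,0,0],
    [-0.001,0,0],
  ],
  rotation=[
    [0,0,0],
    [0,0,0],
    [0,0,0],
  ],
  gripper=[-1,-1,-1],
)

```text
time: 4.55
position: [0.517, 0.0628, 0.0457]
eef_rot: [-0.0, -0.0, 1.0, -0.0]
wrist_force: [-2.7, 0.4, 2.4]
width: 0.003
finger_force: 1.6
```

Emit:
drive_tool(
  translation=[
    [-0.0007,0,0],
    [-0.0007,0,0],
    [-0.0007,0,0],
  ],
  rotation=[
    [0,0,0],
    [0,0,0],
    [0,0,0],
  ],
  gripper=[-1,-1,-1],
)

```text
time: 4.85
position: [0.517, 0.0627, 0.0456]
eef_rot: [-0.001, -0.0, 1.0, -0.0]
wrist_force: [-5.4, 0.6, 3.5]
width: 0.004
finger_force: 2.8
```

Emit:
drive_tool(
  translation=[
    [-0.0007,0,0],
    [-0.0007,0,0],
    [-0.0007,0,0],
  ],
  rotation=[
    [0,0,0],
    [0,0,0],
    [0,0,0],
  ],
  gripper=[-1,-1,-1],
)

```text
time: 5.15
position: [0.5171, 0.0628, 0.0455]
eef_rot: [-0.002, -0.0, 1.0, -0.0]
wrist_force: [-7.4, 0.9, 6.0]
width: 0.007
finger_force: 3.8
```

Emit:
drive_tool(
  translation=[
    [0.003,0,0],
    [0.01,0,0],
    [0.02,0,0],
    [0.02,0,-0.04],
    [0.02,0,-0.09],
    [0.02,0,-0.14],
    [0.02,0,-0.19],
    [0.02,0,-0.21],
    [0.02,0,-0.21],
  ],
  rotation=[
    [0,0,0],
    [0,0,0],
    [0,0,0],
    [0,0,0],
    [0,0,0],
    [0,0,0],
    [0,0,0],
    [0,0,0],
    [0,0,0],
  ],
  gripper=[-1,-1,-1,-1,-1,-1,-1,-1,-1],
)

```text
time: 6.05
position: [0.5001, 0.0631, 0.2591]
eef_rot: [0.003, -0.0, 1.0, 0.001]
wrist_force: [0.5, 0.1, -0.1]
width: 0.006
finger_force: 0.0
```

```bash
python3 - <<'E'
from rig import *
import cv2,numpy as np
s=snapshot("side");np.save("s1.npy",s["img"]);b=s["img"][145:270,245:365,::-1];t=snapshot("scene")["img"][190:280,290:395,::-1]
B=cv2.resize(b,None,fx=4,fy=4,interpolation=2);A=cv2.resize(t,None,fx=3,fy=4,interpolation=2);A=cv2.copyMakeBorder(A,0,140,0,0,0)
cv2.imwrite("pics/s1.png",np.hstack([A,B]))
E
python3 go.py .599 -.02 .26
```

```text
tr [-0.1007 -0.0829 -0.0045] rot [0.0003 0.0004 0.0004] at [0.4983 0.0628 0.2555] F [-0.29  0.45 -0.17] 0.003846675766931907
```

View pics/s1.png

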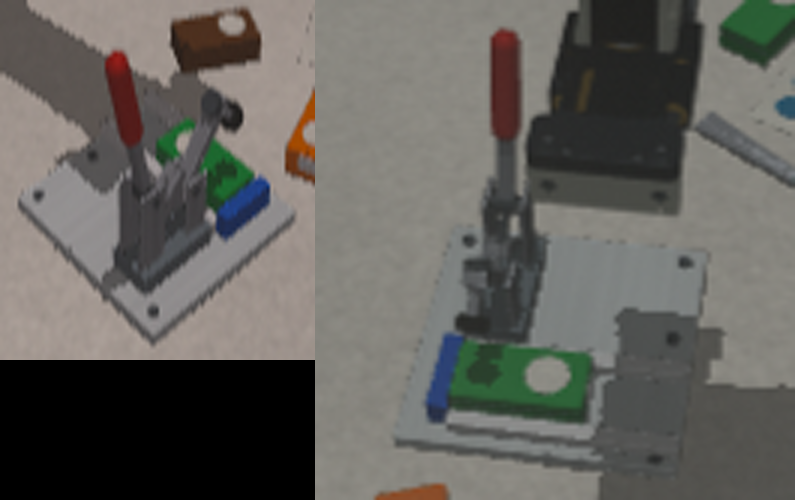

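The pictures show the case home against the blue stop and the handle still up, so the handle is next.

Emit:
drive_tool(
  translation=[
    [-0.05,-0.04,-0.004],
    [-0.102,-0.083,-0.004],
    [-0.102,-0.083,-0.004],
    [-0.102,-0.083,-0.004],
    [-0.102,-0.083,0.02],
    [-0.102,-0.086,0.048],
    [-0.102,-0.09,0.048],
    [-0.102,-0.09,0.048],
    [-0.102,-0.09,0.048],
  ],
  rotation=[
    [0,0,0],
    [0,0,0],
    [0,0,0],
    [0,0,0],
    [0,0,0],
    [0,0,0],
    [0,0,0],
    [0,0,0],
    [0,0,0],
  ],
  gripper=[-1,-1,-1,-1,-1,-1,-1,-1,-1],
)

```text
time: 7.05
position: [0.6011, -0.0272, 0.2086]
eef_rot: [0.0, 0.0, 1.0, 0.0]
wrist_force: [0.4, 0.0, -0.0]
width: 0.008
finger_force: 0.0
```

```bash
python3 - <<'E'
import numpy as np
for t in range(76,-6,-4):
    a=np.radians(t);print(t,round(-.0445-.105*np.cos(a)+.01*np.sin(a)+.019,4),round(.082+.105*np.sin(a)+.01*np.cos(a)+.022,4))
E
python3 go.py .600 -.045 .208
```

```text
76 -0.0412 0.2083
72 -0.0484 0.207
68 -0.0556 0.2051
64 -0.0625 0.2028
60 -0.0693 0.1999
56 -0.0759 0.1966
52 -0.0823 0.1929
48 -0.0883 0.1887
44 -0.0941 0.1841
40 -0.0995 0.1792
36 -0.1046 0.1738
32 -0.1092 0.1681
28 -0.1135 0.1621
24 -0.1174 0.1558
20 -0.1207 0.1493
16 -0.1237 0.1426
12 -0.1261 0.1356
8 -0.1281 0.1285
4 -0.1295 0.1213
0 -0.1305 0.114
-4 -0.1309 0.1067
tr [ 0.0011 -0.0178  0.0006] rot [ 0.0001  0.001  -0.0001] at [ 0.6011 -0.0272  0.2086] F [ 0.43  0.01 -0.02] 0.007755313850960317
```

Emit:
drive_tool(
  translation=[
    [0,-0.008,0],
    [0,-0.014,0.001],
    [0,-0.0175,0.001],
    [0,-0.021,0.0016],
    [0,-0.0245,0.0025],
    [0,-0.028,0.0035],
    [0,-0.0315,0.0047],
    [0,-0.035,0.006],
    [0,-0.0385,0.0073],
    [0,-0.042,0.0087],
    [0,-0.0455,0.0103],
    [0,-0.0455,0.0103],
  ],
  rotation=[
    [0,0,0],
    [0,0,0],
    [0,0,0],
    [0,0,0],
    [0,0,0],
    [0,0,0],
    [0,0,0],
    [0,0,0],
    [0,0,0],
    [0,0,0],
    [0,0,0],
    [0,0,0],
  ],
  gripper=[-1,-1,-1,-1,-1,-1,-1,-1,-1,-1,-1,-1],
)

```text
time: 8.25
position: [0.6006, -0.0736, 0.1971]
eef_rot: [-0.0, 0.0, 1.0, -0.0]
wrist_force: [-0.1, 0.6, -0.9]
width: 0.008
finger_force: 0.0
```

```bash
python3 - <<'E'
from rig import *
import cv2,numpy as np
b=snapshot("side")["img"][125:270,245:365,::-1];t=snapshot("scene")["img"][170:280,290:395,::-1]
B=cv2.resize(b,None,fx=3.5,fy=4,interpolation=2);A=cv2.resize(t,None,fx=3.5,fy=4,interpolation=2);A=cv2.copyMakeBorder(A,0,140,0,0,0)
cv2.imwrite("pics/h1.png",np.hstack([A,B]))
E
python3 go.py .600 -.0823 .1929
```

```text
tr [ 0.0007 -0.0093  0.0043] rot [-0.0001 -0.0004 -0.0002] at [ 0.6007 -0.073   0.1972] F [0.12 0.87 0.18] 0.0006910261869544619
```

View pics/h1.png

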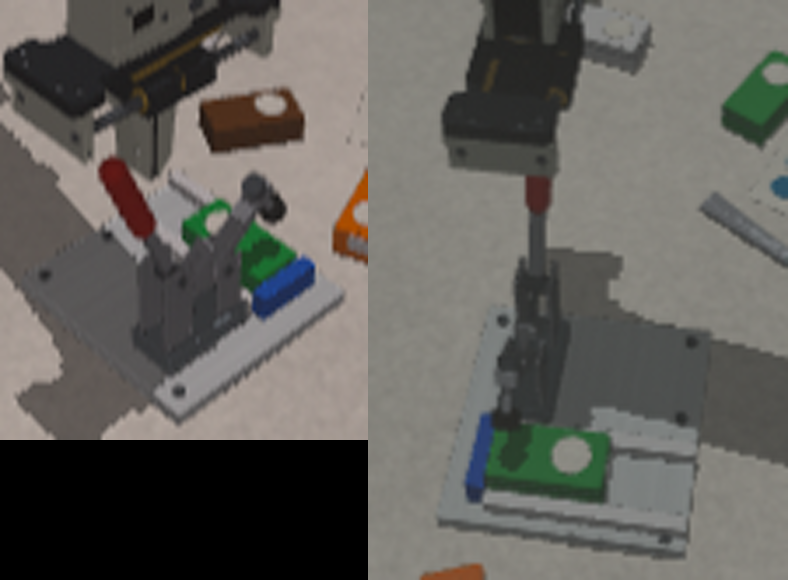

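The handle is following the fingertips (grip at (130,195) in the left half), and the case hasn't moved. I'll carry on along the arc.

Emit:
drive_tool(
  translation=[
    [0,-0.003,0.001],
    [0,-0.006,0.0025],
    [0,-0.0093,0.0043],
    [0,-0.0123,0.0064],
    [0,-0.0153,0.0085],
    [0,-0.0182,0.0108],
    [0,-0.0182,0.0108],
  ],
  rotation=[
    [0,0,0],
    [0,0,0],
    [0,0,0],
    [0,0,0],
    [0,0,0],
    [0,0,0],
    [0,0,0],
  ],
  gripper=[-1,-1,-1,-1,-1,-1,-1],
)

```text
time: 9.05
position: [0.6006, -0.0917, 0.1862]
eef_rot: [-0.0, 0.0, 1.0, -0.0]
wrist_force: [-0.7, -0.1, -0.9]
width: 0.002
finger_force: 0.0
```

Emit:
drive_tool(
  translation=[
    [0,-0.0015,0.0012],
    [0,-0.0028,0.0024],
    [0,-0.0042,0.0036],
    [0,-0.0055,0.0049],
    [0,-0.0055,0.0049],
  ],
  rotation=[
    [0,0,0],
    [0,0,0],
    [0,0,0],
    [0,0,0],
    [0,0,0],
  ],
  gripper=[-1,-1,-1,-1,-1],
)

```text
time: 9.55
position: [0.6007, -0.0967, 0.1815]
eef_rot: [-0.0, 0.0, 1.0, -0.0]
wrist_force: [0.5, 0.5, 0.2]
width: 0.006
finger_force: 0.0
```

Emit:
drive_tool(
  translation=[
    [0,-0.0014,0.0012],
    [0,-0.0028,0.0025],
    [0,-0.0041,0.0037],
    [0,-0.0055,0.005],
    [0,-0.0055,0.005],
  ],
  rotation=[
    [0,0,0],
    [0,0,0],
    [0,0,0],
    [0,0,0],
    [0,0,0],
  ],
  gripper=[-1,-1,-1,-1,-1],
)

```text
time: 10.05
position: [0.6007, -0.1023, 0.1765]
eef_rot: [-0.0, 0.0, 1.0, -0.0]
wrist_force: [-0.1, 0.1, -0.8]
width: 0.001
finger_force: 0.0
```

Emit:
drive_tool(
  translation=[
    [0,-0.0012,0.0014],
    [0,-0.0024,0.0027],
    [0,-0.0036,0.0041],
    [0,-0.0048,0.0055],
    [0,-0.0048,0.0055],
  ],
  rotation=[
    [0,0,0],
    [0,0,0],
    [0,0,0],
    [0,0,0],
    [0,0,0],
  ],
  gripper=[-1,-1,-1,-1,-1],
)

```text
time: 10.55
position: [0.6009, -0.107, 0.1712]
eef_rot: [0.0, 0.0, 1.0, -0.0]
wrist_force: [-0.2, 0.3, 0.7]
width: 0.008
finger_force: 0.5
```

Emit:
drive_tool(
  translation=[
    [0,-0.0011,0.0015],
    [0,-0.0022,0.003],
    [0,-0.0033,0.0044],
    [0,-0.0044,0.0059],
    [0,-0.0044,0.0059],
  ],
  rotation=[
    [0,0,0],
    [0,0,0],
    [0,0,0],
    [0,0,0],
    [0,0,0],
  ],
  gripper=[-1,-1,-1,-1,-1],
)

```text
time: 11.05
position: [0.6013, -0.1116, 0.166]
eef_rot: [0.001, 0.0, 1.0, -0.0]
wrist_force: [0.3, -0.1, 7.1]
width: 0.002
finger_force: 2.9
```

Emit:
drive_tool(
  translation=[
    [0,-0.001,0.0015],
    [0,-0.002,0.003],
    [0,-0.003,0.0046],
    [0,-0.0041,0.0061],
    [0,-0.0041,0.0061],
  ],
  rotation=[
    [0,0,0],
    [0,0,0],
    [0,0,0],
    [0,0,0],
    [0,0,0],
  ],
  gripper=[-1,-1,-1,-1,-1],
)

```text
time: 11.55
position: [0.6016, -0.1161, 0.1604]
eef_rot: [0.001, 0.0, 1.0, -0.0]
wrist_force: [-1.5, -0.8, 11.6]
width: 0.004
finger_force: 4.3
```

```bash
python3 - <<'E'
from rig import *
import cv2,numpy as np
b=snapshot("side")["img"][125:270,245:365,::-1];t=snapshot("scene")["img"][170:280,290:395,::-1]
B=cv2.resize(b,None,fx=3.5,fy=4,interpolation=2);A=cv2.resize(t,None,fx=3.5,fy=4,interpolation=2);A=cv2.copyMakeBorder(A,0,140,0,0,0)
cv2.imwrite("pics/h2.png",np.hstack([A,B]))
E
python3 go.py .600 -.1207 .1493
```

```text
tr [ 0.0016 -0.0046  0.0111] rot [-0.0009  0.0022 -0.0004] at [ 0.6015 -0.1161  0.1604] F [-1.38 -1.02 10.5 ] 0.006245316673044907
```

View pics/h2.png

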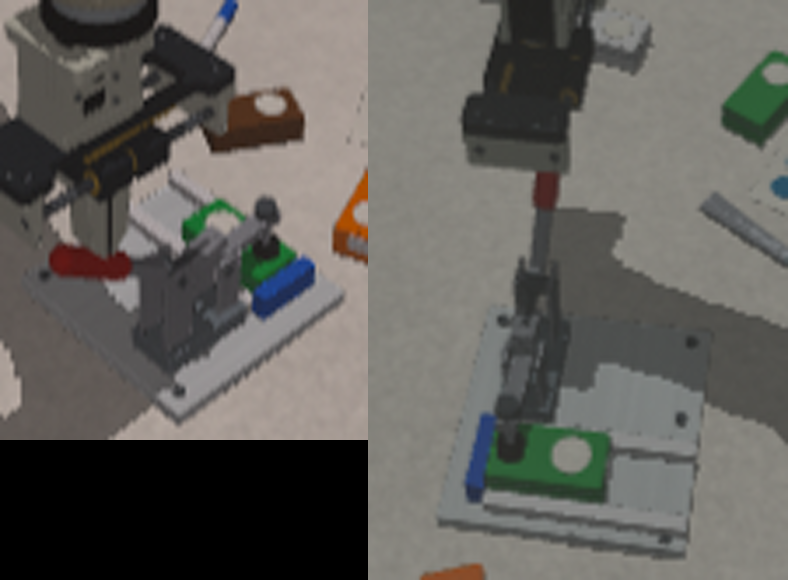

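The pad is on the case (about (262,250) in the left half) and the spring is resisting with about 11 N. I'll use smaller steps from here.

Emit:
drive_tool(
  translation=[
    [0,-0.0008,0.0016],
    [0,-0.0016,0.0032],
    [0,-0.0016,0.0032],
  ],
  rotation=[
    [0,0,0],
    [0,0,0],
    [0,0,0],
  ],
  gripper=[-1,-1,-1],
)

```text
time: 11.95
position: [0.6016, -0.118, 0.1572]
eef_rot: [0.001, 0.0, 1.0, -0.001]
wrist_force: [-1.0, -2.2, 11.7]
width: 0.008
finger_force: 4.3
```

Emit:
drive_tool(
  translation=[
    [0,-0.0008,0.0016],
    [0,-0.0016,0.0032],
    [0,-0.0016,0.0032],
  ],
  rotation=[
    [0,0,0],
    [0,0,0],
    [0,0,0],
  ],
  gripper=[-1,-1,-1],
)

```text
time: 12.25
position: [0.6015, -0.1197, 0.1538]
eef_rot: [0.001, 0.0, 1.0, -0.001]
wrist_force: [-0.6, -2.0, 9.7]
width: 0.002
finger_force: 3.8
```

Emit:
drive_tool(
  translation=[
    [0,-0.0008,0.0017],
    [0,-0.0014,0.0034],
    [0,-0.0014,0.0034],
  ],
  rotation=[
    [0,0,0],
    [0,0,0],
    [0,0,0],
  ],
  gripper=[-1,-1,-1],
)

```text
time: 12.55
position: [0.6012, -0.1207, 0.1499]
eef_rot: [0.001, 0.0, 1.0, -0.0]
wrist_force: [0.2, -1.0, 5.3]
width: 0.006
finger_force: 2.1
```

Emit:
drive_tool(
  translation=[
    [0,-0.0006,0.0017],
    [0,-0.0012,0.0034],
    [0,-0.0012,0.0034],
  ],
  rotation=[
    [0,0,0],
    [0,0,0],
    [0,0,0],
  ],
  gripper=[-1,-1,-1],
)

```text
time: 12.85
position: [0.6004, -0.121, 0.1454]
eef_rot: [-0.001, 0.0, 1.0, 0.0]
wrist_force: [-0.2, 0.3, -0.6]
width: 0.009
finger_force: 0.0
```

The force has gone to zero, so centre is passed. I'll feel for the rigid stop.

Emit:
drive_tool(
  translation=[
    [0,-0.0005,0.0015],
    [0,-0.001,0.003],
    [0,-0.001,0.003],
  ],
  rotation=[
    [0,0,0],
    [0,0,0],
    [0,0,0],
  ],
  gripper=[-1,-1,-1],
)

```text
time: 13.15
position: [0.6007, -0.1218, 0.1427]
eef_rot: [-0.0, -0.0, 1.0, 0.0]
wrist_force: [0.2, 1.0, 0.9]
width: 0.005
finger_force: 0.4
```

Emit:
drive_tool(
  translation=[
    [0,-0.0003,0.001],
    [0,-0.0005,0.002],
    [0,-0.0005,0.002],
  ],
  rotation=[
    [0,0,0],
    [0,0,0],
    [0,0,0],
  ],
  gripper=[-1,-1,-1],
)

```text
time: 13.45
position: [0.6011, -0.1223, 0.1415]
eef_rot: [0.0, -0.0, 1.0, 0.0]
wrist_force: [-1.5, 1.1, 5.6]
width: 0.008
finger_force: 2.8
```

Emit:
drive_tool(
  translation=[
    [0,0,0.001],
    [0,0,0.0015],
    [0,0,0.0015],
  ],
  rotation=[
    [0,0,0],
    [0,0,0],
    [0,0,0],
  ],
  gripper=[-1,-1,-1],
)

```text
time: 13.75
position: [0.6015, -0.1225, 0.1407]
eef_rot: [0.001, -0.0, 1.0, 0.0]
wrist_force: [-2.9, 1.6, 10.0]
width: 0.008
finger_force: 5.0
```

The handle is on its rigid stop: it gives under 1 mm at 10 N. Now I'll lift away and check.

Emit:
drive_tool(
  translation=[
    [0,0,-0.005],
    [0,0,-0.02],
    [0,0,-0.06],
    [0,0,-0.1],
    [0.05,0,-0.14],
    [0.1,0,-0.16],
    [0.14,0.0,-0.16],
    [0.14,0,-0.16],
    [0.14,0,-0.16],
    [0.14,0,-0.16],
  ],
  rotation=[
    [0,0,0],
    [0,0,0],
    [0,0,0],
    [0,0,0],
    [0,0,0],
    [0,0,0],
    [0,0,0],
    [0,0,0],
    [0,0,0],
    [0,0,0],
  ],
  gripper=[-1,-1,-1,-1,-1,-1,-1,-1,-1,-1],
)

```text
time: 14.75
position: [0.4618, -0.1224, 0.2996]
eef_rot: [0.0, -0.0, 1.0, -0.0]
wrist_force: [0.7, 0.0, 0.1]
width: 0.002
finger_force: 0.0
```

Run:
```python
from rig import *
import cv2,numpy as np
b=snapshot("side")["img"][125:270,245:365,::-1];t=snapshot("scene")["img"][170:280,290:395,::-1]
B=cv2.resize(b,None,fx=3.5,fy=4,interpolation=2);A=cv2.resize(t,None,fx=3.5,fy=4,interpolation=2);A=cv2.copyMakeBorder(A,0,140,0,0,0)
cv2.imwrite("pics/h3.png",np.hstack([A,B]))
```

```text
(no output)
```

View pics/h3.png

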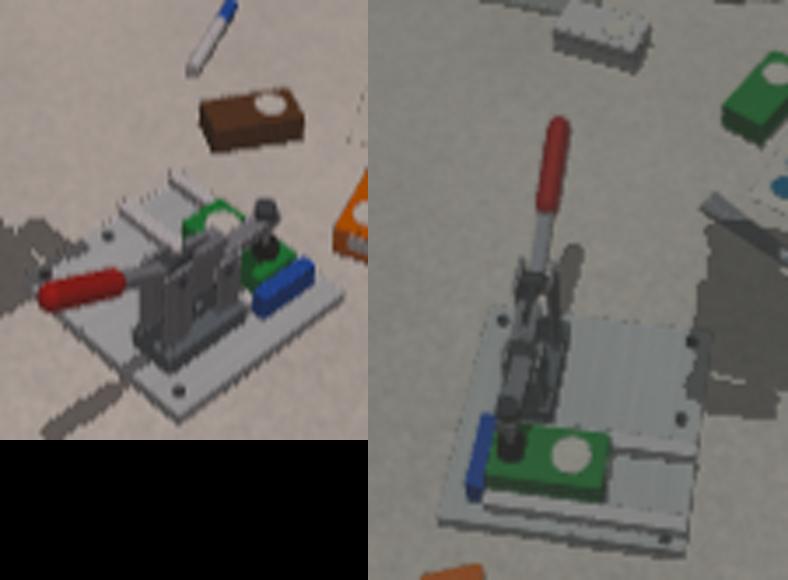

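The handle stays down at (80,290), the pad is on the case at (265,250), and the case is still against the stop. The gripper is clear of everything.

```bash
python3 -c "
from rig import *
print(finish_job())"
```

```text
the job is handed in; nothing more can be done
None
```

The green case is home against the blue stop, the clamp is shut over centre and holding by itself with its pad on the case, and the robot is clear; measured forces stayed under about 12 N, and I handed the job in at about 15 s (the judge's result was not shown).

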